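# Hang the turner back in its gap on the utensil rail

## Task

Take the slotted steel turner with the red grip off the white drip stand and hang it by its hook over the round rail of the utensil stand, in the gap between the steel ladle and the blue dipper. Let it hang free, and do not push the ladle or the dipper out of place.

Things in the scene. Friction and masses are not known exactly. Their poses are not given: they have to be found in the camera images.
- turner: Red-gripped turner (sizes in mm) hung on the white drip stand's bar (12 wide, 240 long, top at 245, post at each end), blade in front. Origin: mid underside of hook top. z up; x from stem to free hook leg, away from robot within 20 deg. Hook: square U, 16 wide in y, across x 32 inside, 40 outside: grip there, 15 below origin. Free leg ends 30 below. Stem and 56 wide blade at x -18, end 215 below.
- gap (a point): Point on the axis of the stand's fixed round rail (10 mm diameter, 285 mm above the worktop, posts 175 mm either side), about midway between the hanging ladle and dipper. y along the rail, x across it to the rear (away from the robot within 17 deg), z up. The turner goes with its stem in front (-x) and free leg behind; it then hangs with the blade swung back by up to 12 deg.
- ladle: Steel ladle hanging on the rail, 80 to 90 mm to one side of the gap point. Origin: middle of the underside of its square hook's flat top, on top of the rail; z up, x to the rear. The hook is 16 mm wide along the rail, 32 mm across it, top 4 mm thick. Stem 14 mm in front of the origin; round bowl, 62 mm in diameter, below the rail, from 148 to 180 mm below the origin.
- dipper: Dipper with a blue enamel cup, hanging on the rail 80 to 90 mm to the other side of the gap point (ladle and dipper may be either way round). Origin, axes and hook as for the ladle; the round cup, 58 mm in diameter, is from 145 to 185 mm below the origin.
Things that resemble listed ones, but are neither listed nor needed, are in the scene too. Leave any pink look-alike of the turner alone.

How it is judged (in metres and radians):
At the end, for the whole second after the job is handed in: The turner hangs still on the rail: origin within 22 mm of the rail's axis across it and -3 to 13 mm above it, within 40 mm of the gap point along it, tilted under 20 degrees, under 50 mm/s. Ladle and dipper hang within 20 mm of their start, tilted under 17 degrees (x of turner in the frame of gap between -0.022 and 0.022 m and y of turner in the frame of gap between -0.04 and 0.04 m and z of turner in the frame of gap between -0.003 and 0.013 m and angle between turner's own z axis and vertical below 0.35 rad and linear speed of turner below 0.05 m/s and distance of each of ladle, dipper from where it was at the start of the episode below 0.02 m and angle between each of ladle, dipper's own z axis and vertical below 0.3 rad); the robot touches nothing.
It fails at once if the ladle is shifted along or off the rail by more than 30 mm (distance of ladle from where it was at the start of the episode above 0.03 m).
It fails at once if the dipper is shifted along or off the rail by more than 30 mm (distance of dipper from where it was at the start of the episode above 0.03 m).
It also fails if it takes over 48 s, if anything falls off the work surface, if the arm or the gripper's body presses on something with over 40 N, if the wrist force passes 120 N, or if a joint passes its speed limit or range.

## Robot

A 6-joint arm with a two-finger parallel gripper is mounted at the origin on the work surface. World frame = base frame: x ahead of the robot, y to its left, z up, the work surface at z = 0. Lengths are in m, angles in degrees, forces in N, time in s.
With the tool pointing down it reaches from about 0.375 to 0.9 m from the base axis. Payload 3.1 kg.
Tool frame: the origin (TCP) lies on the centre line of the jaws, within the pads' length; the fingertips stand 25 mm ahead of it and the grasp point (between the pads) lies 6 mm ahead of it; z points along the fingers, y is the line along which they close (so a half turn about z gives the same grasp; the last joint's range is limited). The gripper opens to 87 mm and grips with 3 to 60 N. Pads are 19 mm wide; open, the fingers measure 117 mm over their backs; the gripper's body (75 mm by 190 mm) begins 51 mm behind the grasp point.
Start: joints at [-83.337, 30.224, 82.088, -0, 67.689, -10.227], TCP at [0.182, -0.598, 0.223] pointing down, gripper open.
Joint ranges: [-176.69, 176.69], [-43.24, 126.21], [12.49, 139.97], [-82, 262], [0, 151.66], [-163.58, 163.58]. Speed limits (degrees/s): [159.86, 159.86, 180, 180, 180, 180].

## Interface

Orientations are given as a 3x3 rotation matrix whose columns are the frame's x, y, z axes.
In Python, from rig import bot, cams, models gives the robot as it stands. The module is installed in compiled form; this text tells all that it offers.
- The arm moves only by the shell command python3 -m handwheel 'ROWS' [OPENING]. ROWS is JSON, a list of rows, each a list of 6 numbers: the shift along the world's x, y, z each as a share of 1 m, from -1 to 1, then the turn, a rotation vector about the world's x, y, z each as a share of 2 rad, from -1 to 1. In form: [[dx, dy, dz, wx, wy, wz], ...]. A call has exactly 8 rows; each row is the pose to reach, as a shift and turn from the pose commanded when the call began; what a row does not reach only later rows make up. A row lasts 1/12 s, in which the tool goes at most 41.7 mm and 7.16 degrees, less where a joint would pass 70% of its speed; a pose out of reach is approached as far as the arm can. A call with a number of a shift or a turn outside -1 to 1 is refused whole. A call with a gripper value outside its range is refused whole. OPENING is the opening, from -1 (shut) to 1 (fully open), so that 0 is half open, set as the call begins (- or left out, the last holds). The fingers move at their own pace and stop on an object; the grip force is fixed at half the most. Time passes only in rows, so rows that repeat a pose let the fingers close, or fill a call up. It gives the time, the measured TCP pose, the force, the opening and the grip force at its end, in the units of the state.
- bot.read_state(): the state, without advancing time (a new reading comes with each control period).
- cams.capture(name): name is "side" or "top" or "wrist"; returns (picture, depth): 384x512x3 uint8, blue, green, red; 384x512 float32, m along the optical axis (not along the pixel's ray), 0 where there is no reading.
- cams.calibration(name): a dict with "mtx" (3x3 intrinsics, pixels), "R" (3x3) and "t" (3): a world point X has camera coordinates R X + t; the wrist camera has in their place "tool_from_camera" (4x4, takes a point from camera to tool coordinates, whose origin is the TCP and whose axes are the flange's). Camera axes: x right, y down, z forward; pixel columns grow to the right and rows downward; lengths in m; the calibration is good to about 2 mm. A picture is of the moment at which its call begins: read the wrist's pose just before it. calibration takes no time and is no camera call.
- bot.hand_in(): hands the job in; it is judged then, once.
Trained networks look in the newest picture that a camera, given by its name, has taken for a name from the list of things; names that differ only in an ending like _2 or _b are one class to them, and where a whole thing is asked for, a point or a joint stands for the part that bears it (a point fixed in the world has none). Each returns a list of dicts, best first, with "conf" (0 to 1); they miss things now and then, are a little off and sometimes report something else, mostly with a low value. They report only what shows in the picture. A call takes as long as a camera call. They do not tell look-alikes from the thing itself.
- models.spot_in(query, camera): "position" ([column, row] in pixels, amid what is visible of it).
- models.tip_of(query, camera): "position" ([column, row] in pixels: a listed point, or the origin of a listed thing).
The state is a dict: "time_s": time; "joint_positions": joint angles; "qvel": joint speeds; "tau": joint torques, N m; "position": TCP position; "tcp_rot": TCP orientation; "force": force on the tool from outside, world axes, zero at the start; "moment": the same for the moment, N m; "opening": opening from 0.0 (shut) to 1.0 (fully open); "grasp_force": force on a finger pad.
Only numpy, scipy, OpenCV 4.12 (cv2) and the standard library are available. Lean on these libraries where they do the work, as an engineer would, in place of code of your own. Each camera call takes 0.05 s, during which the arm holds its last target. There are 200 camera calls.

## Working session

There is one attempt and no reset: what is moved stays moved. The work goes in short steps, Python scripts to look and compute and a shell command to move; the robot and the scene stay as the last step left them, time stands still between calls to the robot, and variables do not carry over. Pictures are saved under pics/ and viewed, at most 10 in all, crops included, and the job is handed in when it is done.

```bash
mkdir -p pics
cat > h.py <<'E'
import numpy as np,cv2
from rig import bot,cams,models
def world(c,d,u,v,w=2):
    K=c["mtx"];p=d[max(0,int(v)-w):int(v)+w+1,max(0,int(u)-w):int(u)+w+1];p=p[p>0]
    z=np.median(p) if len(p) else np.nan
    pc=np.array([(u-K[0][2])/K[0][0]*z,(v-K[1][2])/K[1][1]*z,z])
    return np.array(c["R"]).T@(pc-np.array(c["t"]).ravel())
def cloud(c,d):
    K=c["mtx"];v,u=np.mgrid[:384,:512];P=np.stack([(u-K[0][2])/K[0][0]*d,(v-K[1][2])/K[1][1]*d,d],-1)
    return (P-np.array(c["t"]).ravel())@np.array(c["R"])
E
python3 - <<'E'
from h import *
np.set_printoptions(precision=3,suppress=True)
ims=[]
for n in ("side","top"):
    im,d=cams.capture(n);c=cams.calibration(n);np.savez(f"{n}.npz",im=im,d=d);ims.append(im)
    print(n,"cam at",-np.array(c["R"]).T@np.array(c["t"]).ravel())
    for q in ("turner","gap","ladle","dipper"):
        for r in models.tip_of(q,n)[:3]: print(q,r["conf"],r["position"],world(c,d,*r["position"]))
cv2.imwrite("pics/side.png",cv2.resize(ims[0],(800,600)));cv2.imwrite("pics/top.png",cv2.resize(ims[1],(800,600)))
print(bot.read_state()["tcp_rot"])
E
```

```text
side cam at [ 1.032 -1.021  1.052]
turner 0.74 [263.2, 214.7] [ 0.566 -0.175  0.249]
turner 0.63 [161.5, 289.2] [ 0.334 -0.368  0.023]
gap 0.92 [337.0, 143.7] [0.629 0.195 0.289]
ladle 0.74 [325.4, 158.4] [0.631 0.094 0.293]
dipper 0.71 [347.0, 131.9] [0.633 0.273 0.293]
top cam at [ 0.233 -0.048  1.487]
turner 0.66 [321.5, 178.5] [ 0.58  -0.178  0.247]
gap 0.57 [192.6, 134.0] [0.741 0.236 0.   ]
ladle 0.57 [223.2, 144.1] [0.624 0.095 0.296]
dipper 0.98 [157.4, 131.0] [0.637 0.274 0.291]
[[ 0.957  0.291  0.   ]
 [ 0.291 -0.957  0.   ]
 [ 0.    -0.    -1.   ]]
```

View pics/side.png

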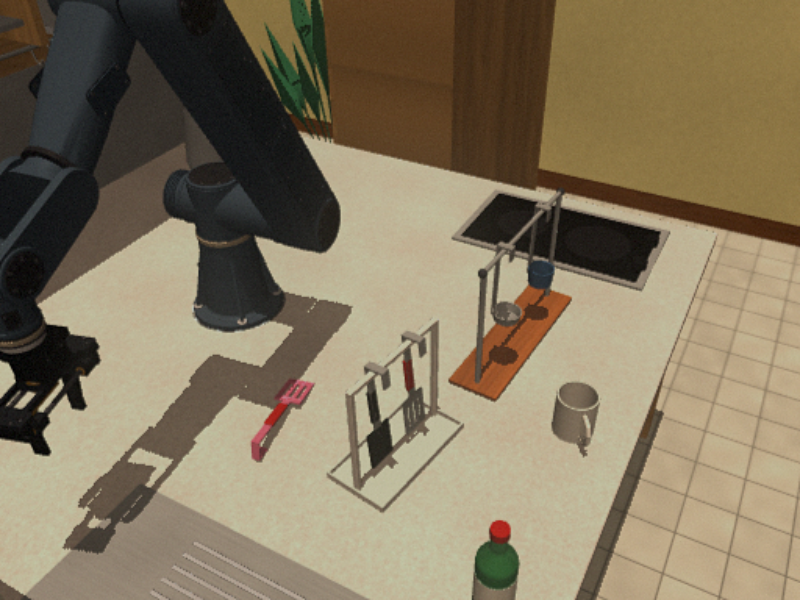

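View pics/top.png

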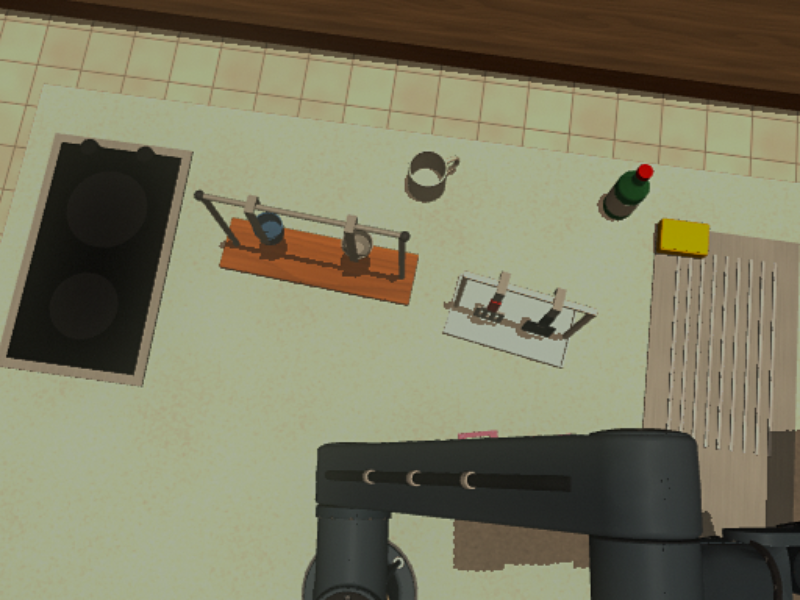

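The side view (800x600) shows three candidates. One has a red grip and slotted steel blade and hangs at (410,340..410). A black one hangs at (376,370..450), and a pink look-alike lies on the table at (280,415). The red one on the drip stand fits the description. I'll confirm it in a crop and measure the hook, bar and rail.

Run:
```python
from h import *
np.set_printoptions(precision=3,suppress=True)
S=np.load("side.npz");cv2.imwrite("pics/crop.png",cv2.resize(S["im"][190:330,200:310],None,fx=4,fy=4,interpolation=cv2.INTER_CUBIC))
C={}
for n in("side","top"):
    z=np.load(n+".npz");P=cloud(cams.calibration(n),z["d"].astype(float));ok=z["d"]>0;P=P[ok];C[n]=P
    m=(P[:,2]>.25)&(P[:,0]>.5)&(P[:,0]<.75)&(P[:,1]>-.01)&(P[:,1]<.42)
    def line(Q,t):
        for i in range(4):
            l=cv2.fitLine(Q[:,:2].astype(np.float32),cv2.DIST_HUBER,0,.01,.01).ravel()
            Q=Q[abs((Q[:,0]-l[2])*l[1]-(Q[:,1]-l[3])*l[0])<t]
        print(n,len(Q),"dir",np.degrees(np.arctan2(l[1],l[0])),"pt",l[2:],"z",np.percentile(Q[:,2],[5,50,95]),"y range",Q[:,1].min(),Q[:,1].max(), "x at y0:",[ (yy,l[2]+(yy-l[3])*l[0]/l[1]) for yy in(-.178,.185)])
    line(P[m],.012)
    b=(P[:,2]>.225)&(P[:,2]<.27)&(P[:,0]>.45)&(P[:,0]<.7)&(P[:,1]<-.08)&(P[:,1]>-.40)
    line(P[b],.01)
    # turner hook top
    h=(P[:,2]>.240)&(P[:,2]<.27)&(P[:,0]>.5)&(P[:,0]<.66)&(P[:,1]<-.13)&(P[:,1]>-.23)
    Q=P[h];a=Q[Q[:,2]>.2465];r=cv2.minAreaRect((a[:,:2]*1000).astype(np.float32));print("hook",len(a),r,np.median(a,0))
    for nm,lo,hi in(("ladle",.06,.13),("dipper",.24,.31)):
        k=(P[:,2]>.291)&(P[:,2]<.31)&(P[:,0]>.55)&(P[:,0]<.7)&(P[:,1]>lo)&(P[:,1]<hi);a=P[k]
        print(nm,len(a),cv2.minAreaRect((a[:,:2]*1000).astype(np.float32)) if len(a) else 0)
```

```text
side 379 dir 86.268715 pt [0.633 0.175] z [0.259 0.29  0.296] y range -0.00888464008896313 0.3655295730145413 x at y0: [(-0.178, np.float32(0.60949695)), (0.185, np.float32(0.6331701))]
side 434 dir 81.06858 pt [ 0.557 -0.271] z [0.233 0.246 0.252] y range -0.3475620852413954 -0.10971361321203289 x at y0: [(-0.178, np.float32(0.5713599)), (0.185, np.float32(0.6284081))]
hook 130 ((571.299560546875, -181.0562286376953), (41.858280181884766, 91.68480682373047), 8.266870498657227) [ 0.569 -0.18   0.249]
ladle 62 ((624.7635498046875, 95.01920318603516), (33.511077880859375, 61.66322326660156), 17.41008758544922)
dipper 45 ((641.9497680664062, 273.0674743652344), (50.487098693847656, 33.76544189453125), 56.08595275878906)
top 637 dir 86.350334 pt [0.634 0.223] z [0.282 0.29  0.296] y range -0.009026836166000543 0.3674342443642762 x at y0: [(-0.178, np.float32(0.60830265)), (0.185, np.float32(0.63145655))]
top 472 dir 81.14247 pt [ 0.562 -0.228] z [0.24  0.246 0.251] y range -0.3459700656078489 -0.1084233775335579 x at y0: [(-0.178, np.float32(0.57005167)), (0.185, np.float32(0.6266203))]
hook 122 ((572.7169189453125, -179.7420654296875), (39.41072082519531, 96.36300659179688), 8.305299758911133) [ 0.571 -0.179  0.249]
ladle 85 ((624.6531982421875, 97.13357543945312), (33.356754302978516, 53.21397399902344), 28.371498107910156)
dipper 78 ((635.5140991210938, 272.99908447265625), (32.21442794799805, 63.63331985473633), 19.328147888183594)
```

View pics/crop.png

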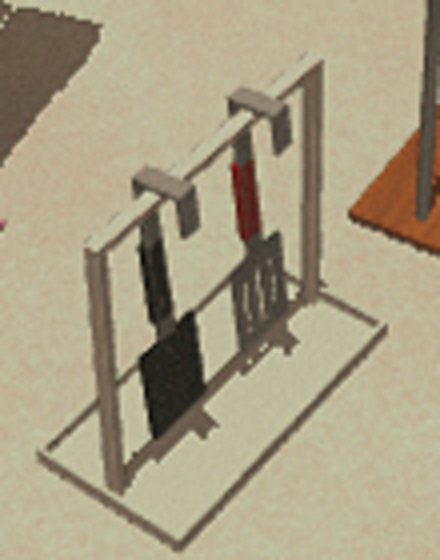

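The crop confirms it: the slotted steel turner with the red grip has its hook top near (260,105) in the crop. The unslotted black one and the pink one on the table stay where they are. Hook is at about (0.571,-0.179), bar yaw -8.9°. The rail gap is at about (0.632,0.185), yaw -3.7°. I'll move to above the hook.

```bash
python3 -m handwheel '[[0.03,0.03,0.03,0,0,0.05],[0.06,0.06,0.07,0,0,0.1],[0.2,0.2,0.17,0,0,0.3],[0.2,0.2,0.17,0,0,0.3],[0.2,0.2,0.17,0,0,0.3],[0.2,0.2,0.17,0,0,0.3],[0.2,0.2,0.17,0,0,0.3],[0.2,0.2,0.17,0,0,0.3]]' 1
python3 -m handwheel '[[0.18,0.215,-0.02,0,0,0.26],[0.18,0.215,-0.02,0,0,0.26],[0.18,0.215,-0.02,0,0,0.26],[0.18,0.215,-0.02,0,0,0.26],[0.18,0.215,-0.02,0,0,0.26],[0.18,0.215,-0.02,0,0,0.26],[0.18,0.215,-0.02,0,0,0.26],[0.18,0.215,-0.02,0,0,0.26]]'
python3 - <<'E'
from h import *
np.set_printoptions(precision=3,suppress=True)
s=bot.read_state();print(s["position"],s["tcp_rot"],s["time_s"],s["joint_positions"])
im,d=cams.capture("wrist");np.savez("w1.npz",im=im,d=d,p=s["position"],R=s["tcp_rot"])
c=cams.calibration("wrist");print(np.array(c["tool_from_camera"]))
for q in("turner",):
    for r in models.tip_of(q,"wrist")[:3]:print(r)
cv2.imwrite("pics/w1.png",im)
E
```

```text
time_s: 1.17
position: [0.3827, -0.3963, 0.3948]
tcp_rot: [[0.626, 0.78, 0.001], [0.78, -0.626, -0.001], [-0.0, 0.001, -1.0]]
force: [0.4, -0.4, -1.3]
opening: 1.001
grasp_force: 0.0
time_s: 1.83
position: [0.5644, -0.1777, 0.3727]
tcp_rot: [[0.149, 0.989, 0.001], [0.989, -0.149, 0.003], [0.003, 0.001, -1.0]]
force: [0.4, -0.1, -0.1]
opening: 0.998
grasp_force: 0.0
[ 0.564 -0.178  0.373] [[ 0.149  0.989  0.001]
 [ 0.989 -0.149  0.003]
 [ 0.003  0.001 -1.   ]] 1.8333 [-28.392  20.038  75.184   0.191  84.802 -19.85 ]
[[-0.    -0.969 -0.245  0.068]
 [ 1.    -0.001  0.    -0.   ]
 [-0.    -0.245  0.969 -0.162]
 [ 0.     0.     0.     1.   ]]
{'position': [256.9, 189.5], 'conf': 0.72}
```

View pics/w1.png

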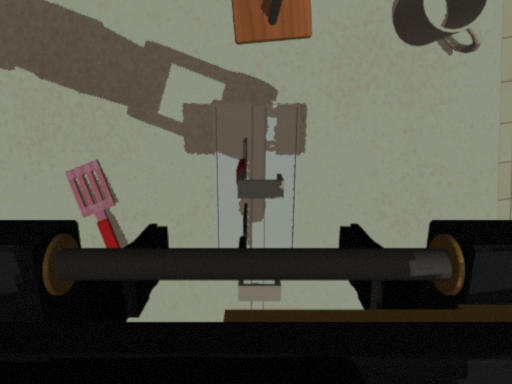

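The wrist view shows the red turner's hook top spanning columns 237-283 at about (260,189), with the black one's hook at (260,292). I'll work out where both hooks are.

```bash
cat >> h.py <<'E'
def wcloud(d,p,R):
    c=cams.calibration("wrist");K=c["mtx"];T=np.array(c["tool_from_camera"]);v,u=np.mgrid[:384,:512]
    P=np.stack([(u-K[0][2])/K[0][0]*d,(v-K[1][2])/K[1][1]*d,d],-1)
    return (P@T[:3,:3].T+T[:3,3])@np.array(R).T+np.array(p)
E
python3 - <<'E'
from h import *
np.set_printoptions(precision=4,suppress=True)
z=np.load("w1.npz");P=wcloud(z["d"].astype(float),z["p"],z["R"])
for r0,r1 in((175,205),(280,305)):
    m=np.zeros((384,512),bool);m[r0:r1,225:295]=1
    Q=P[m&(z["d"]>0)&(P[...,2]>.246)&(P[...,2]<.262)]
    print(len(Q),np.median(Q,0),cv2.minAreaRect((Q[:,:2]*1000).astype(np.float32)),np.percentile(Q[:,2],[5,95]))
S=np.load("top.npz");Q=cloud(cams.calibration("top"),S["d"].astype(float)).reshape(-1,3)
Q=Q[(Q[:,2]>.2475)&(Q[:,2]<.27)&(Q[:,0]>.5)&(Q[:,0]<.65)&(Q[:,1]<-.08)&(Q[:,1]>-.36)]
a=np.array([.155,.988]);b=np.array([.988,-.155])
for lo,hi in((-.24,-.12),(-.33,-.24)):
    q=Q[(Q[:,1]>lo)&(Q[:,1]<hi)];w=q[abs((q[:,:2]-[.571,-.179])@b)>.009];print("top",len(w),w[:,:2].min(0),w[:,:2].max(0),w[:,:2].mean(0))
E
```

```text
878 [ 0.5708 -0.1766  0.2494] ((570.747314453125, -178.17523193359375), (25.927387237548828, 39.16814422607422), 80.8019790649414) [0.2479 0.2506]
733 [ 0.5557 -0.2743  0.2494] ((555.7616577148438, -276.5577697753906), (24.814777374267578, 39.187252044677734), 81.199462890625) [0.247  0.2505]
top 37 [ 0.5524 -0.1891] [ 0.5931 -0.1681] [ 0.5726 -0.1795]
top 38 [ 0.5365 -0.2859] [ 0.5778 -0.2666] [ 0.557  -0.2769]
```

```bash
python3 -m handwheel '[[0.008,0.003,-0.02,0,0,0],[0.008,0.003,-0.05,0,0,0],[0.008,0.003,-0.08,0,0,0],[0.008,0.003,-0.1,0,0,0],[0.008,0.003,-0.12,0,0,0],[0.008,0.003,-0.137,0,0,0],[0.008,0.003,-0.137,0,0,0],[0.008,0.003,-0.137,0,0,0]]'
python3 - <<'E'
from h import *
s=bot.read_state();print(s["position"],s["force"],s["qvel"])
E
```

```text
time_s: 2.6
position: [0.5686, -0.1812, 0.236]
tcp_rot: [[0.157, 0.988, -0.002], [0.988, -0.157, 0.001], [0.0, -0.002, -1.0]]
force: [-0.1, -0.2, 0.5]
opening: 0.998
grasp_force: 0.0
[ 0.56855573 -0.18119228  0.2359607 ] [-0.09364428 -0.15731622  0.52497091] [ 0.44145407 -1.59232047 -2.34469593  0.26115805  0.05146707  0.10190228]
```

```bash
python3 -m handwheel '[[0.002,0.003,0,0,0,0],[0.002,0.003,0,0,0,0],[0.002,0.003,0,0,0,0],[0.002,0.003,0,0,0,0],[0.002,0.003,0,0,0,0],[0.002,0.003,0,0,0,0],[0.002,0.003,0,0,0,0],[0.002,0.003,0,0,0,0]]' -1
```

```text
time_s: 3.27
position: [0.5716, -0.177, 0.2364]
tcp_rot: [[0.155, 0.988, 0.0], [0.988, -0.155, -0.0], [-0.0, 0.0, -1.0]]
force: [0.6, 0.2, -0.2]
opening: 0.48
grasp_force: 0.1
```

```bash
python3 -m handwheel '[[0,0,0,0,0,0],[0,0,0,0,0,0],[0,0,0,0,0,0],[0,0,0,0,0,0],[0,0,0,0,0,0],[0,0,0,0,0,0],[0,0,0,0,0,0],[0,0,0,0,0,0]]'
```

```text
time_s: 3.93
position: [0.5715, -0.1769, 0.2364]
tcp_rot: [[0.155, 0.988, -0.0], [0.988, -0.155, 0.0], [0.0, -0.0, -1.0]]
force: [-0.9, -0.3, 1.3]
opening: 0.455
grasp_force: 30.0
```

```bash
python3 -m handwheel '[[0,0,0.01,0,0,0],[0,0,0.025,0,0,0],[0,0,0.04,0,0,0],[0,0,0.055,0,0,0],[0,0,0.07,0,0,0],[0,0,0.085,0,0,0],[0,0,0.1,0,0,0],[0,0,0.1,0,0,0]]'
python3 -m handwheel '[[-0.015,0,0,0,0,0],[-0.03,0,0,0,0,0],[-0.05,0,0,0,0,0],[-0.07,0,0,0,0,0],[-0.09,0,0,0,0,0],[-0.1,0,0,0,0,0],[-0.1,0,0,0,0,0],[-0.1,0,0,0,0,0]]'
python3 - <<'E'
from h import *
im,d=cams.capture("side");cv2.imwrite("pics/s2.png",cv2.resize(im[60:330,120:440],None,fx=2,fy=2))
E
```

```text
time_s: 4.6
position: [0.5734, -0.1779, 0.3403]
tcp_rot: [[0.155, 0.988, 0.007], [0.988, -0.155, -0.004], [-0.003, 0.007, -1.0]]
force: [1.1, -1.1, -0.2]
opening: 0.453
grasp_force: 30.0
time_s: 5.27
position: [0.472, -0.1772, 0.3364]
tcp_rot: [[0.156, 0.988, 0.001], [0.988, -0.156, -0.0], [-0.0, 0.001, -1.0]]
force: [0.7, 0.0, -1.2]
opening: 0.457
grasp_force: 30.0
```

View pics/s2.png

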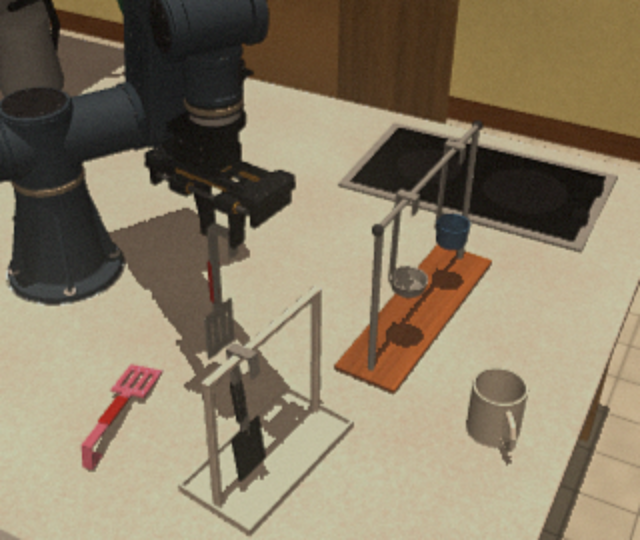

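The picture shows the turner in the grip, hanging straight at (215,300), with the black one undisturbed. I'll carry it across in front of the rail.

```bash
python3 -m handwheel '[[0,0.015,0,0,0,0.01],[0,0.035,0,0,0,0.02],[0,0.06,0,0,0,0.03],[0,0.085,0.005,0,0,0.045],[0,0.11,0.005,0,0,0.045],[0,0.135,0.005,0,0,0.045],[0,0.16,0.01,0,0,0.045],[0,0.185,0.01,0,0,0.045]]'
python3 -m handwheel '[[0,0.025,0,0,0,0],[0,0.05,0,0,0,0],[0,0.08,0,0,0,0],[0,0.11,0,0,0,0],[0,0.14,0,0,0,0],[0,0.16,0,0,0,0],[0,0.172,0,0,0,0],[0,0.178,0,0,0,0]]'
python3 -m handwheel '[[0.01,0,0,0,0,0],[0.02,0,0,0,0,0],[0.035,0,0,0,0,0],[0.05,0,0,0,0,0],[0.065,0,0,0,0,0],[0.075,0,0,0,0,0],[0.08,0,0,0,0,0],[0.08,0,0,0,0,0]]'
python3 - <<'E'
from h import *
np.set_printoptions(precision=4,suppress=True)
s=bot.read_state();print(s["position"],s["tcp_rot"])
for n in("wrist","side","top"):
    im,d=cams.capture(n)
    P=wcloud(d.astype(float),s["position"],s["tcp_rot"]) if n=="wrist" else cloud(cams.calibration(n),d.astype(float))
    np.savez(n+"2.npz",im=im,d=d,P=P);cv2.imwrite(f"pics/{n}3.png",im)
    for q in("gap","ladle","dipper"):
        for r in models.tip_of(q,n)[:1]:
            u,v=map(int,r["position"]);print(n,q,r["conf"],u,v,P[v,u])
    p=P[(d>0)&(P[...,2]>.278)&(P[...,2]<.2925)&(abs(P[...,0]-.632)<.03)&(P[...,1]>.0)&(P[...,1]<.36)]
    if len(p)>30:
        l=cv2.fitLine(p[:,:2].astype(np.float32),cv2.DIST_HUBER,0,.01,.01).ravel();print("rail",len(p),l,"x at .185",l[2]+(.185-l[3])*l[0]/l[1],"z",np.percentile(p[:,2],90))
    for lo,hi in((.06,.14),(.235,.32)):
        a=P[(d>0)&(P[...,2]>.292)&(P[...,2]<.302)&(abs(P[...,0]-.63)<.04)&(P[...,1]>lo)&(P[...,1]<hi)]
        if len(a):print(" hook",len(a),np.median(a,0))
E
```

```text
time_s: 5.98
position: [0.4733, 0.0093, 0.347]
tcp_rot: [[0.065, 0.998, 0.002], [0.998, -0.065, -0.0], [-0.0, 0.002, -1.0]]
force: [0.9, 0.1, -0.6]
opening: 0.455
grasp_force: 30.0
time_s: 6.65
position: [0.4723, 0.1879, 0.3461]
tcp_rot: [[0.063, 0.998, 0.0], [0.998, -0.063, 0.0], [0.0, 0.0, -1.0]]
force: [-0.5, 0.6, 0.2]
opening: 0.458
grasp_force: 30.0
time_s: 7.32
position: [0.5532, 0.1849, 0.3459]
tcp_rot: [[0.068, 0.998, 0.0], [0.998, -0.068, -0.0], [-0.0, 0.0, -1.0]]
force: [-0.3, 0.7, -0.9]
opening: 0.459
grasp_force: 30.0
[0.5532 0.1849 0.3459] [[ 0.0678  0.9977  0.0001]
 [ 0.9977 -0.0678 -0.0003]
 [-0.0003  0.0001 -1.    ]]
wrist gap 0.68 366 208 [0.6287 0.1837 0.2897]
wrist dipper 0.8 384 70 [0.6364 0.2699 0.2953]
rail 3379 [0.0661 0.9978 0.6332 0.2388] x at .185 0.6296521 z 0.290847095301167
 hook 1598 [0.6365 0.27   0.2943]
side gap 0.9 334 147 [0.6287 0.1706 0.2901]
side ladle 0.92 326 158 [0.6318 0.0976 0.2924]
side dipper 0.72 344 131 [0.6247 0.267  0.2968]
rail 236 [0.0661 0.9978 0.6324 0.1729] x at .185 0.63318074 z 0.29177175677362466
 hook 54 [0.6264 0.0923 0.2956]
 hook 38 [0.6349 0.2662 0.2957]
top gap 0.6 224 141 [0.6328 0.0941 0.2943]
top ladle 0.58 224 142 [0.6301 0.0937 0.2942]
rail 237 [0.0643 0.9979 0.6252 0.0835] x at .185 0.6317486 z 0.29175454018682806
 hook 74 [0.6267 0.0941 0.2947]
```

View pics/wrist3.png

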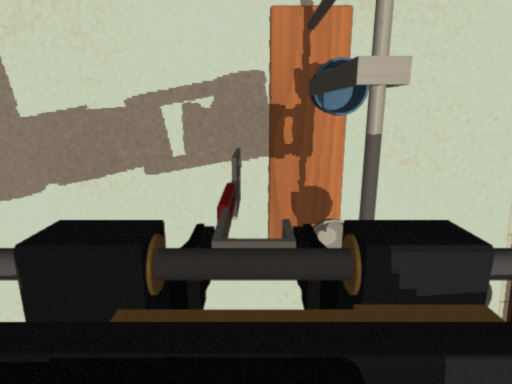

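The wrist view shows the turner hook gripped between the pads at (255,243), and the dipper hook at (385,70). The rail runs through about (370,208), with x=0.631 at the gap. I'll advance over the rail, then lower.

```bash
python3 -m handwheel '[[0.01,-0.001,0,0,0,0],[0.025,-0.002,0,0,0,0],[0.04,-0.002,0,0,0,0],[0.055,-0.002,0,0,0,0],[0.07,-0.002,0,0,0,0],[0.078,-0.002,0,0,0,0],[0.078,-0.002,0,0,0,0],[0.078,-0.002,0,0,0,0]]'
python3 -m handwheel '[[0,0,-0.006,0,0,0],[0,0,-0.014,0,0,0],[0,0,-0.022,0,0,0],[0,0,-0.03,0,0,0],[0,0,-0.038,0,0,0],[0,0,-0.045,0,0,0],[0,0,-0.045,0,0,0],[0,0,-0.045,0,0,0]]'
python3 - <<'E'
from h import *
s=bot.read_state();print(s["position"],s["force"])
im,d=cams.capture("side");cv2.imwrite("pics/s4.png",cv2.resize(im[90:230,260:400],None,fx=4,fy=4,interpolation=cv2.INTER_CUBIC))
E
```

```text
time_s: 8.58
position: [0.6296, 0.1838, 0.3458]
tcp_rot: [[0.066, 0.998, -0.001], [0.998, -0.066, -0.0], [-0.0, -0.001, -1.0]]
force: [0.6, 0.5, -1.3]
opening: 0.453
grasp_force: 30.0
time_s: 9.25
position: [0.6293, 0.184, 0.3006]
tcp_rot: [[0.066, 0.998, -0.001], [0.998, -0.066, -0.0], [-0.0, -0.001, -1.0]]
force: [-1.2, -0.4, -0.8]
opening: 0.454
grasp_force: 30.0
[0.62928715 0.18397132 0.30056432] [-1.17852511 -0.41381632 -0.78068356]
```

View pics/s4.png

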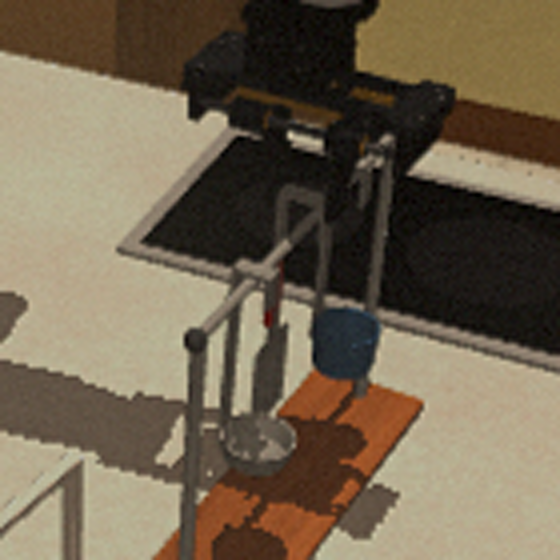

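The crop shows the turner's hook straddling the rail at about (300,200), with the ladle (235,270) and dipper (375,160) clear of it. I'll lower the last bit.

```bash
python3 -m handwheel '[[0.001,0,-0.003,0,0,0],[0.001,0,-0.006,0,0,0],[0.001,0,-0.009,0,0,0],[0.001,0,-0.012,0,0,0],[0.001,0,-0.015,0,0,0],[0.001,0,-0.018,0,0,0],[0.001,0,-0.018,0,0,0],[0.001,0,-0.018,0,0,0]]'
```

```text
time_s: 9.97
position: [0.6305, 0.184, 0.283]
tcp_rot: [[0.066, 0.998, -0.001], [0.998, -0.066, -0.0], [-0.0, -0.001, -1.0]]
force: [0.6, -0.5, -0.7]
opening: 0.453
grasp_force: 30.0
```

```bash
python3 -m handwheel '[[0,0,-0.001,0,0,0],[0,0,-0.001,0,0,0],[0,0,-0.001,0,0,0],[0,0,-0.001,0,0,0],[0,0,-0.001,0,0,0],[0,0,-0.001,0,0,0],[0,0,-0.001,0,0,0],[0,0,-0.001,0,0,0]]' 1
python3 -m handwheel '[[0,0,0,0,0,0],[0,0,0,0,0,0],[0,0,0,0,0,0],[0,0,0,0,0,0],[0,0,0,0,0,0],[0,0,0,0,0,0],[0,0,0,0,0,0],[0,0,0,0,0,0]]'
python3 - <<'E'
from h import *
im,d=cams.capture("side");cv2.imwrite("pics/s5.png",cv2.resize(im[90:230,260:400],None,fx=4,fy=4,interpolation=cv2.INTER_CUBIC))
E
```

```text
time_s: 10.63
position: [0.6306, 0.184, 0.2824]
tcp_rot: [[0.066, 0.998, 0.0], [0.998, -0.066, 0.0], [0.0, 0.0, -1.0]]
force: [0.0, 0.7, 0.3]
opening: 0.956
grasp_force: 0.0
time_s: 11.3
position: [0.6306, 0.184, 0.2824]
tcp_rot: [[0.066, 0.998, 0.0], [0.998, -0.066, 0.0], [0.0, 0.0, -1.0]]
force: [-0.2, -0.4, 0.4]
opening: 0.999
grasp_force: 0.0
```

View pics/s5.png

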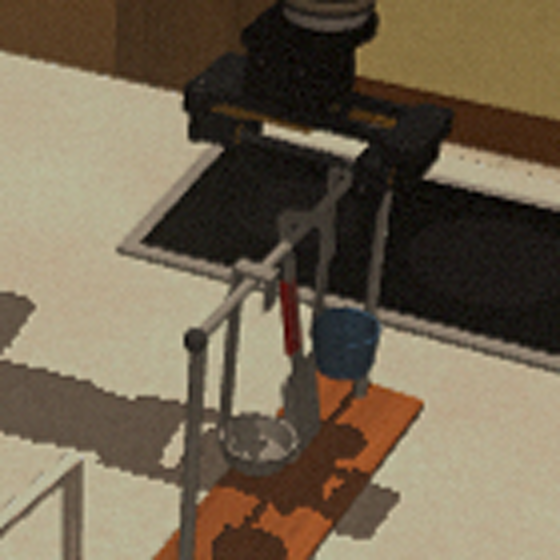

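The turner now hangs from the rail at (300,220) with its blade swung back a little, clear of the ladle and dipper. I'll raise the arm straight up.

```bash
python3 -m handwheel '[[0,0,0.01,0,0,0],[0,0,0.025,0,0,0],[0,0,0.045,0,0,0],[0,0,0.07,0,0,0],[0,0,0.095,0,0,0],[0,0,0.12,0,0,0],[0,0,0.14,0,0,0],[0,0,0.14,0,0,0]]'
python3 -m handwheel '[[-0.03,0,0,0,0,0],[-0.06,0,0,0,0,0],[-0.1,0,0,0,0,0],[-0.14,0,0,0,0,0],[-0.17,0,0,0,0,0],[-0.19,0,0,0,0,0],[-0.2,0,0,0,0,0],[-0.2,0,0,0,0,0]]'
python3 -m handwheel '[[0,0,0,0,0,0],[0,0,0,0,0,0],[0,0,0,0,0,0],[0,0,0,0,0,0],[0,0,0,0,0,0],[0,0,0,0,0,0],[0,0,0,0,0,0],[0,0,0,0,0,0]]'
python3 - <<'E'
from h import *
np.set_printoptions(precision=4,suppress=True)
for n in("side","top"):
    im,d=cams.capture(n);P=cloud(cams.calibration(n),d.astype(float))
    if n=="side":cv2.imwrite("pics/s6.png",cv2.resize(im[90:230,260:400],None,fx=4,fy=4,interpolation=cv2.INTER_CUBIC))
    for lo,hi in((.06,.13),(.14,.23),(.235,.31)):
        a=P[(d>0)&(P[...,2]>.2925)&(P[...,2]<.31)&(abs(P[...,0]-.63)<.04)&(P[...,1]>lo)&(P[...,1]<hi)]
        if len(a):print(n,len(a),np.median(a,0))
E
```

```text
time_s: 12.02
position: [0.6326, 0.1843, 0.4291]
tcp_rot: [[0.066, 0.998, 0.012], [0.998, -0.066, 0.001], [0.002, 0.012, -1.0]]
force: [-0.7, 0.1, 0.8]
opening: 1.0
grasp_force: 0.0
time_s: 12.68
position: [0.4286, 0.1841, 0.4228]
tcp_rot: [[0.065, 0.998, 0.0], [0.998, -0.065, 0.0], [0.0, 0.0, -1.0]]
force: [0.9, -0.2, 0.7]
opening: 0.999
grasp_force: 0.0
time_s: 13.35
position: [0.4308, 0.184, 0.4222]
tcp_rot: [[0.066, 0.998, -0.0], [0.998, -0.066, -0.0], [-0.0, -0.0, -1.0]]
force: [0.1, -0.1, 0.4]
opening: 1.005
grasp_force: 0.0
side 46 [0.6265 0.0926 0.2956]
side 51 [0.6342 0.179  0.2954]
side 44 [0.637  0.2653 0.2949]
top 72 [0.6267 0.0951 0.2946]
top 75 [0.634  0.1792 0.2947]
top 62 [0.6392 0.2678 0.2946]
```

View pics/s6.png

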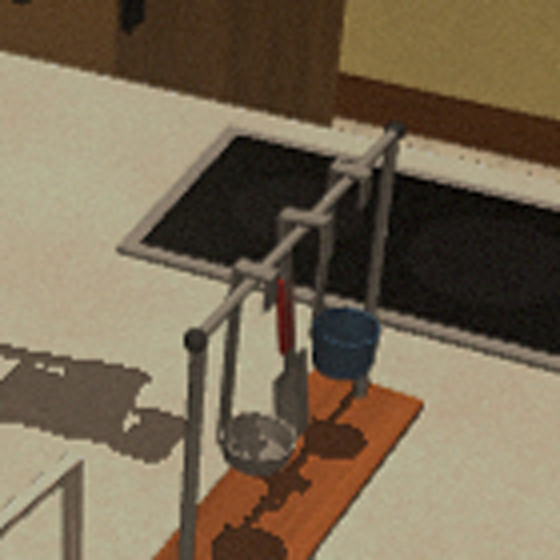

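The turner hangs on the rail at (305,215) between the ladle and dipper, and both are where they started. The blade has shifted slightly since the last picture, so I'll let any swing die out before handing in.

```bash
for i in 1 2 3 4 5 6 7 8 9 10 11 12; do python3 -m handwheel '[[0,0,0,0,0,0],[0,0,0,0,0,0],[0,0,0,0,0,0],[0,0,0,0,0,0],[0,0,0,0,0,0],[0,0,0,0,0,0],[0,0,0,0,0,0],[0,0,0,0,0,0]]' | head -1; done | tail -1
python3 - <<'E'
from h import *
p=None
for i in range(6):
    im,d=cams.capture("side");g=im[90:230,260:400].astype(int)
    if p is not None: print(abs(g-p).mean(),(abs(g-p).max(2)>60).sum())
    p=g
P=cloud(cams.calibration("side"),d.astype(float))
b=P[(d>0)&(P[...,2]>.08)&(P[...,2]<.15)&(abs(P[...,0]-.63)<.06)&(P[...,1]>.14)&(P[...,1]<.22)];print(np.median(b,0))
print(bot.hand_in())
E
```

```text
time_s: 21.45
2.8627380952380954 0
2.8662585034013603 0
2.8517687074829934 0
2.8347278911564624 0
2.8662755102040816 0
[0.63399345 0.1857072  0.12555587]
the job is handed in; nothing more can be done
None
```

The turner hangs still on the rail about midway between the ladle and the dipper, which are where they started; I handed the job in at about 22 s, and no verdict came back.

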